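# Clamp a conveyor roller in the vee-block vise

### The arm

A 7-joint arm with a two-finger parallel gripper is mounted at the origin on the work surface. World frame = base frame: x ahead of the robot, y to its left, z up, the work surface at z = 0. Lengths are in m, angles in degrees, forces in N, time in s.
With the tool pointing down it reaches from about 0.425 to 0.875 m from the base axis. Payload 4.7 kg.
Tool frame: the origin (TCP) lies at the very end of the fingers, on their centre line; the grasp point (between the pads) lies arm.grip_point_offset behind it (arm.grip_point_offset is the distance from the TCP to the grasp point, in m); z points along the fingers, y is the direction in which the jaws open and shut (so a half turn about z gives the same grasp; the last joint's range is limited). The gripper opens to 87 mm and grips with 3 to 60 N. Pads are 19 mm wide; open, the fingers measure 117 mm over their backs; the gripper's body (75 mm by 190 mm) begins 51 mm behind the grasp point.
Start: joints at [-65.426, 18.392, -4.016, 83.108, 1.295, 78.541, -3.26], TCP at [0.262, 0.595, 0.186] pointing down, gripper open.
Joint ranges: [-163.93, 163.93], [-17.29, 119.83], [-79.2, 71.16], [3.27, 140.29], [-89.18, 269.18], [5.43, 117.66], [-154.24, 154.24]. Speed limits (degrees/s): [147.25, 147.25, 180, 180, 180, 180, 180].

### API

Orientations are given as [roll, pitch, yaw] about the fixed x, y, z axes, in that order (R = Rz(yaw) Ry(pitch) Rx(roll)).
In Python, from plant import arm gives the robot as it stands.
- The arm moves only by the shell command python3 -m jog 'ROWS' [OPENING] [FORCE]. ROWS is text: rows parted by semicolons, each of 6 numbers parted by spaces: the shift along the tool's x, y, z in cm, then the turn, a rotation vector about the tool's x, y, z in rad. A call has exactly 5 rows; each row is the pose to reach, as a shift and turn from the pose commanded when the call began, along the tool's axes at that moment; what a row does not reach only later rows make up. A row lasts 1/8 s, in which the tool goes at most 62.5 mm and 10.7 degrees, less where a joint would pass 70% of its speed; a pose out of reach is approached as far as the arm can. A call with a gripper value outside its range is refused whole. OPENING is the opening in per cent of the stroke, from 0 (shut) to 100 (fully open), set as the call begins (- or left out, the last holds). The fingers move at their own pace and stop on an object; FORCE is the grip in N (left out, the last holds). Time passes only in rows, so rows that repeat a pose let the fingers close, or fill a call up. It gives the time, the measured TCP pose, the force and the opening at its end, in the units of the state.
- arm.read_state(): the state, without advancing time (a new reading comes with each control period).
- arm.grab_frame(name): name is "side" or "top"; returns (picture, depth): 384x512x3 uint8, red, green, blue; 384x512 float32, m along the optical axis (not along the pixel's ray), 0 where there is no reading.
- arm.camera_params(name): a dict with "vfov" (degrees; the focal length in pixels is half the picture's height over the tangent of half this angle, whatever the lens; pixels are square), "cx", "cy" (the principal point, pixels), "dist" ([k1, k2, p1, p2, k3] as OpenCV has them; the pictures are not rectified), "pose" (4x4, takes a point from camera to world coordinates). Camera axes: x right, y down, z forward; pixel columns grow to the right and rows downward; lengths in m; the calibration is good to about 2 mm. A picture is of the moment at which its call begins. camera_params takes no time and is no camera call.
- arm.finish_job(): hands the job in, once; it reports no verdict.
The state is a dict: "time_s": time; "joint_pos": joint angles; "joint_vel": joint speeds; "joint_torque": joint torques, N m; "tcp_pos": TCP position; "tcp_rot": TCP orientation; "force": force on the tool from outside, world axes, zero at the start; "wrist_torque": the same for the moment, N m; "grip_width": finger opening in m.
Only numpy, scipy, OpenCV 4.12 (cv2) and the standard library are available. Lean on these libraries where they do the work, as an engineer would, in place of code of your own. Each camera call takes 0.05 s, during which the arm holds its last target.

### The job

Get the spare conveyor roller ready for its bearings to be changed: slide it gently along the vee blocks until its far axle end is home against the end stop, then wind the star wheel clockwise until the shoe holds the tube firmly, but not so hard that the thin tube dents. Leave it clamped, and leave the other things on the bench alone.

Things in the scene. Friction and masses are not known exactly. Their poses are not given: they have to be found in the camera images.
- vise: Bench vise for round parts, fixed. Origin on the bench under the wheel's axis, z up, +y along the grooves to the end stop. Grey base plate 118 (x) by 315 mm, 15 mm thick, y from -120 to +195 mm; two 20 mm pillars at x = -48 and +48 mm carry a bridge 130 (x) by 44 mm, 135 to 161 mm high, with a boss 42 mm across up to 171 mm, through which the wheel's spindle is screwed.
- stop: End stop of the vise. Origin: centre of its face, on which the roller's far axle end has to bear; 154 mm along the vise's +y from the wheel's axis, 62 mm above the bench. The stop plate is 58 mm wide and 95 mm high. Axes as the vise's.
- vees: Two fixed steel vee blocks (90 degree grooves) in which the roller lies, each 74 by 30 mm, at y = -60 and +60 mm of the vise. Origin under the wheel's axis, 15 to 18 mm above the bench; axes as the vise's. Their height differs a little from set to set.
- roller: Loose steel conveyor roller in the vees: thin tube 50 mm in diameter, 280 mm long along its y, and an 11 mm hexagonal axle sticking out 14 mm at each end; 0.7 to 1.0 kg. Origin at its middle on the axis, 62 to 65 mm above the bench. It starts 20 to 45 mm short of the stop. Sliding it along the vees takes 4 to 11 N.
- axle_near (a point): Centre of the end face of the axle stub away from the stop (the end to push), 154 mm from the roller's middle. Nothing of the vise is under or beside it: the base plate ends 34 mm short of it when the roller is home.
- axle_far (a point): Centre of the end face of the axle stub towards the stop, 154 mm from the roller's middle.
- wheel: Star wheel, turning about its upright axis. Origin on the axis at mid-height of the spokes, 204 to 213 mm above the bench. Hub 44 mm across, from 15 mm below to 18 mm above the origin. Five level round steel spokes, 12 mm thick, 72 degrees apart, each ending in a 22 mm black ball. 28 mm or more are free below the spokes. It turns at a steady 0.50 N m (8 N at 60 mm radius) until the shoe touches.
- spoke_ball (a point): Centre of one spoke's ball, 84 mm from the wheel's axis; it turns with the wheel, so wheel to ball is that spoke's direction. Between spokes the space is 58 mm wide at 60 mm radius. Turning clockwise seen from above screws wheel, spindle and shoe down, 2 mm per rad; they stay where they are left.
- shoe: Shoe under the bridge, 52 by 40 mm, on the spindle; moves only up and down. Starts 1 to 6 mm above the tube (0.5 to 3 rad). Origin level with the roller's axis at first touch. Soft at first touch, then quickly stiff: the tube is held firmly from 80 N (2 N more push at 60 mm radius than running free) and dents above 250 N (7 N more), only about 0.3 rad of wheel later; 0.2 N m of wheel torque per 100 N, on top of the 0.50.
- spanner: Bystander: steel spanner 170 mm long lying on the robot's side of the vise. Origin near its middle.
- carton: Bystander: closed carton 120 by 160 mm, 50 mm high, beyond the vise. Origin under its centre.
- tin: Bystander: grey tin, 60 mm across, 75 mm high, beyond the vise near its stop end. Origin under its centre.
- bearing: Bystander: steel ring bearing, 42 mm across, 13 mm high, lying flat on the robot's side of the vise near its stop end. Origin under its centre.

How it is judged:
By the outcome, as a careful person would: the job done as asked, in the order asked, and still so for the second after the job is handed in, with the robot touching nothing.
It also fails if it takes over 72 s, if anything falls off the work surface, if the arm or the gripper's body presses on something with over 40 N, if the wrist force passes 120 N, or if a joint passes its speed limit or range.

## Working session

There is one attempt and no reset: what is moved stays moved. The work goes in short steps, Python scripts to look and compute and a shell command to move; the robot and the scene stay as the last step left them, time stands still between calls to the robot, and variables do not carry over. Pictures are saved under pics/ and viewed, and the job is handed in when it is done.

```bash
ls -la; mkdir -p pics
python3 - <<'E'
from plant import arm
import cv2, numpy as np
print(arm.read_state()); print(arm.grip_point_offset)
for n in ("side","top"):
    p,d=arm.grab_frame(n); cv2.imwrite(f"pics/{n}0.png",p[:,:,::-1]); np.savez(f"pics/{n}0.npz",p=p,d=d)
    c=arm.camera_params(n); print(n,c)
E
```

```text
total 12
drwxr-xr-x  3 agent agent 4096 Dec  7 09:26 .
drwxr-xr-x 23 root  root  4096 Dec  7 09:26 ..
drwxr-xr-x  2 agent agent 4096 Dec  7 09:26 pics
{'time_s': 0.0, 'joint_pos': array([-65.42543031,  18.43921557,  -4.01776415,  83.17340435,
         1.2943268 ,  78.53858191,  -3.25952162]), 'joint_vel': array([-0.05987694,  0.05193148,  0.06273054, -0.01324725, -0.14105783,
       -0.00368318, -0.00394811]), 'joint_torque': array([-6.08243022e-05, -4.91285276e+01, -4.03896226e-01, -3.12534428e+01,
       -6.40179100e-02,  4.40077053e-02,  1.73795243e-04]), 'tcp_pos': array([0.26174063, 0.59432119, 0.1853732 ]), 'tcp_rot': array([-1.79894008e+02,  4.19185325e-03,  1.56237613e+02]), 'force': array([ 0.30155108, -0.83890386, -0.34486767]), 'wrist_torque': array([ 0.00803889, -0.00810386, -0.01916203]), 'grip_width': 0.08690099494245718}
0.0187
side {'vfov': 56.018430403028646, 'cx': 253.9046379751455, 'cy': 184.1499787973773, 'dist': array([-0.09149189,  0.        ,  0.        ,  0.        ,  0.        ]), 'pose': array([[-0.9634938 , -0.14441049,  0.22544468,  0.43464286],
       [-0.26771608,  0.52844956, -0.80564829,  0.62896738],
       [-0.00279208, -0.8365923 , -0.54781889,  0.53864199],
       [ 0.        ,  0.        ,  0.        ,  1.        ]])}
top {'vfov': 47.99862402949578, 'cx': 255.34546751409903, 'cy': 191.68873257348454, 'dist': array([-0.05877957,  0.        ,  0.        ,  0.        ,  0.        ]), 'pose': array([[-0.02366715, -0.99100636,  0.13170519,  0.45360786],
       [-0.9995548 ,  0.02585109,  0.01489676,  0.05090261],
       [-0.01816751, -0.13129399, -0.99117699,  1.116486  ],
       [ 0.        ,  0.        ,  0.        ,  1.        ]])}
```

View pics/side0.png

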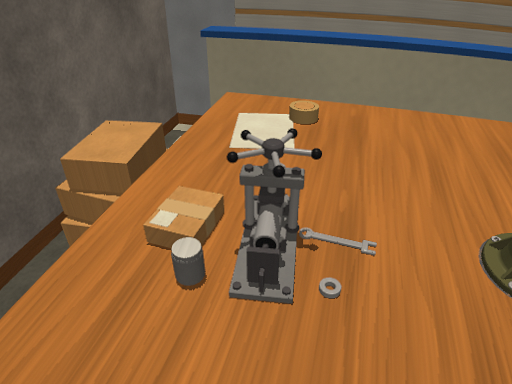

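View pics/top0.png

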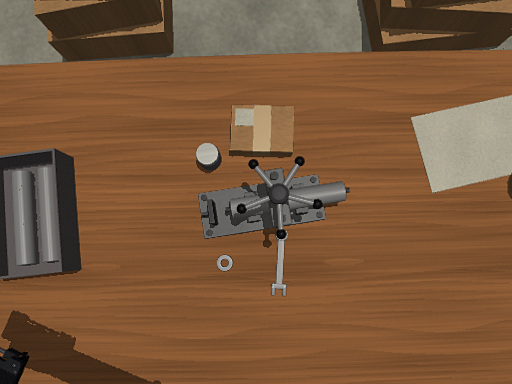

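```bash
cat > h.py <<'E'
import numpy as np, cv2
from plant import arm
def K(c,h=384):
    f=h/2/np.tan(np.radians(c["vfov"])/2)
    return np.array([[f,0,c["cx"]],[0,f,c["cy"]],[0,0,1.]])
def ray(name,uv):
    c=arm.camera_params(name); 
    n=cv2.undistortPoints(np.array(uv,float).reshape(-1,1,2),K(c),c["dist"]).reshape(-1,2)
    return np.c_[n,np.ones(len(n))],c["pose"]
def at_depth(name,uv,z):
    r,P=ray(name,uv); p=r*np.asarray(z).reshape(-1,1)
    return p@P[:3,:3].T+P[:3,3]
def at_height(name,uv,h):
    r,P=ray(name,uv); d=r@P[:3,:3].T
    return P[:3,3]+d*((h-P[2,3])/d[:,2])[:,None]
def cloud(name,d):
    v,u=np.mgrid[0:384,0:512]; 
    w=at_depth(name,np.c_[u.ravel(),v.ravel()],d.ravel()).reshape(384,512,3); w[d==0]=np.nan
    return w
def proj(name,X):
    c=arm.camera_params(name);P=np.linalg.inv(c["pose"])
    rv,_=cv2.Rodrigues(P[:3,:3]); return cv2.projectPoints(np.array(X,float).reshape(-1,1,3),rv,P[:3,3],K(c),c["dist"])[0].reshape(-1,2)
def load(n):
    z=np.load(f"pics/{n}.npz"); return z["p"],z["d"]
def grab(n,tag):
    p,d=arm.grab_frame(n); cv2.imwrite(f"pics/{tag}.png",p[:,:,::-1]); np.savez(f"pics/{tag}.npz",p=p,d=d); return p,d
E
python3 - <<'E'
from h import *
p,d=load("top0"); w=cloud("top",d)
np.set_printoptions(precision=4,suppress=True)
for n,(u,v) in dict(b1=(253,164),b2=(300,161),b3=(318,204),b4=(281,234),b5=(241,209),hub=(279,194),near=(347,190),tube=(330,193),stop=(210,212),bench=(150,220)).items():
    print(n,w[v,u],p[v,u])
for n in("top","side"):
    p,d=load(n+"0")
    im=p[140:260,180:370] if n=="top" else p[110:310,210:400]
    cv2.imwrite(f"pics/{n}0z.png",cv2.resize(im,None,fx=4 if n=="top" else 3,fy=4 if n=="top" else 3,interpolation=cv2.INTER_CUBIC)[:,:,::-1])
E
```

```text
b1 [0.6319 0.0679 0.2202] [38 37 39]
b2 [ 0.6354 -0.0315  0.2215] [40 38 38]
b3 [ 0.543  -0.0652  0.2241] [40 38 39]
b4 [0.483  0.0134 0.2203] [46 43 45]
b5 [0.5366 0.095  0.2245] [34 34 33]
hub [0.5658 0.0152 0.2263] [76 75 73]
near [ 0.5907 -0.1572  0.0722] [72 71 72]
tube [ 0.5825 -0.113   0.0873] [160 157 155]
stop [0.5435 0.1755 0.0937] [67 64 65]
bench [ 0.5347  0.3448 -0.0015] [136  88  53]
```

View pics/top0z.png

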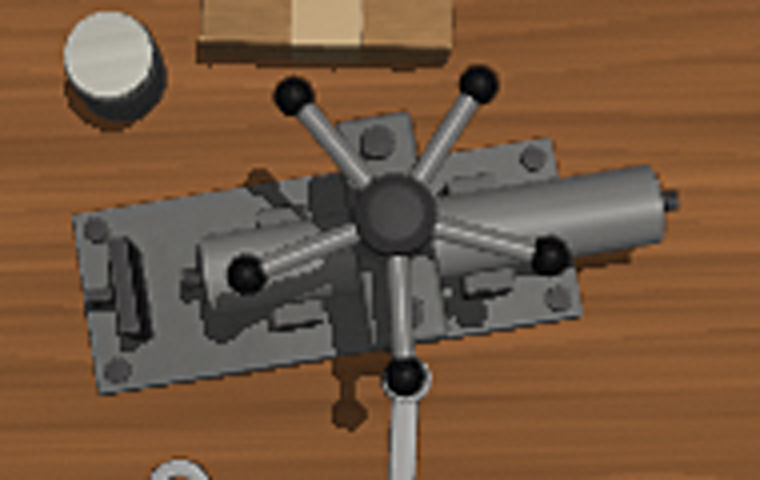

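View pics/side0z.png

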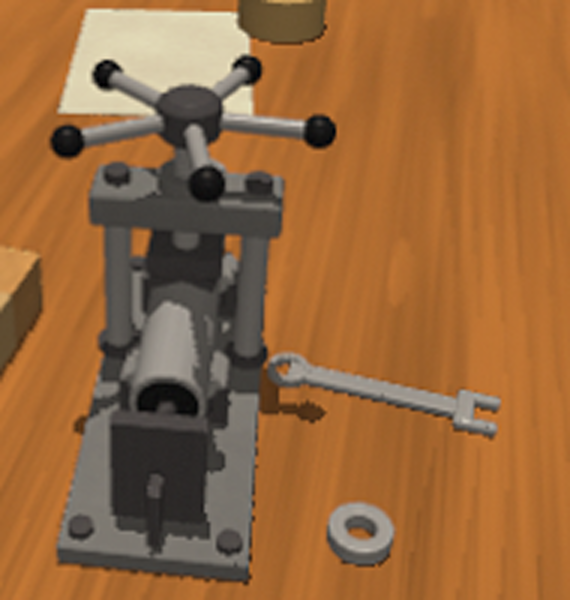

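Run:
```python
from h import *
from scipy.optimize import least_squares
np.set_printoptions(precision=4,suppress=True)
p,d=load("top0"); w=cloud("top",d)
# balls: dark blobs
B=[]
for (u,v) in [(253,164),(300,161),(318,204),(281,234),(241,209)]:
    m=(p[v-8:v+9,u-8:u+9].max(2)<58)&(w[v-8:v+9,u-8:u+9,2]>0.19)
    yy,xx=np.nonzero(m); B.append((xx.mean()+u-8,yy.mean()+v-8)); print(B[-1],m.sum(),np.nanmax(w[v-4:v+5,u-4:u+5,2]))
for h in (0.206,0.209,0.212):
    X=at_height("top",B,h)
    def res(q):
        a=q[2]+np.radians(72)*np.arange(5)
        return np.r_[X[:,0]-q[0]-q[3]*np.cos(a),X[:,1]-q[1]-q[3]*np.sin(a)]
    # order: angle order
    c=X[:,:2].mean(0); an=np.degrees(np.arctan2(X[:,1]-c[1],X[:,0]-c[0])); 
    o=np.argsort(an); X=X[o]
    r=least_squares(res,[*c,np.radians(an[o][0]),.084]); print(h,r.x[:2],np.degrees(r.x[2])+72*np.arange(5),r.x[3],np.abs(r.fun).max())
# tube points right part
m=np.zeros((384,512),bool); m[175:215,300:350]=1
m&=(w[:,:,2]>0.068)&(w[:,:,2]<0.1)
P=w[m]; print(len(P))
# cylinder fit: axis point (x0 at y=-0.1), slope, z0
def cyl(q):
    dirv=np.array([-np.sin(q[1]),np.cos(q[1]),0]); o=np.array([q[0],-0.1,q[2]])
    v=P-o; return np.linalg.norm(np.cross(v,dirv),axis=1)-0.025
r=least_squares(cyl,[.58,np.radians(8),.063],loss="soft_l1",f_scale=.001); print(r.x,np.degrees(r.x[1]),np.abs(r.fun).mean())
t=r.x[1]; ax=np.array([-np.sin(t),np.cos(t)]); 
s=(P[:,:2]-[r.x[0],-.1])@ax; print("s range",s.min(),s.max())
# edge pixels near end
for v in range(184,200,2): print(v,[round(float(w[v,u,2]),3) for u in range(338,354)])
```

```text
(np.float64(252.72727272727275), np.float64(163.66666666666666)) 66 0.22310616890198554
(np.float64(299.35820895522386), np.float64(160.65671641791045)) 67 0.2234838464779032
(np.float64(317.1923076923077), np.float64(203.65384615384616)) 78 0.22407483314224463
(np.float64(280.6753246753247), np.float64(233.53246753246754)) 77 0.22540668776233408
(np.float64(241.08), np.float64(208.42666666666668)) 75 0.2256244523641936
0.206 [0.5689 0.0161] [-177.9122 -105.9122  -33.9122   38.0878  110.0878] 0.08488472201587309 0.0004381229591312297
0.209 [0.5685 0.0162] [-177.9122 -105.9122  -33.9122   38.0878  110.0878] 0.08460503170956928 0.00043667938920348903
0.212 [0.5681 0.0163] [-177.9122 -105.9122  -33.9122   38.0878  110.0878] 0.08432534137967838 0.0004352358180743335
780
[0.5847 0.143  0.0619] 8.19376322916737 0.0013239970609365064
s range -0.06271970970098635 0.06323235859731915
184 [0.079, 0.078, 0.085, 0.082, 0.086, 0.083, 0.081, -0.002, -0.003, -0.006, 0.001, 0.0, -0.001, -0.002, 0.002, 0.001]
186 [0.086, 0.085, 0.089, 0.086, 0.087, 0.082, 0.086, 0.082, 0.002, 0.001, -0.003, -0.001, -0.002, 0.0, -0.001, -0.002]
188 [0.088, 0.085, 0.087, 0.087, 0.086, 0.086, 0.084, 0.089, 0.066, 0.066, 0.07, 0.065, -0.004, 0.003, -0.003, -0.001]
190 [0.087, 0.087, 0.084, 0.089, 0.089, 0.088, 0.088, 0.085, 0.067, 0.072, 0.065, 0.067, -0.001, 0.001, 0.002, 0.002]
192 [0.089, 0.082, 0.083, 0.087, 0.086, 0.085, 0.088, 0.087, 0.077, 0.059, 0.061, -0.003, 0.0, -0.001, -0.003, 0.002]
194 [0.084, 0.083, 0.086, 0.085, 0.089, 0.084, 0.085, 0.082, 0.084, -0.002, -0.002, -0.004, 0.001, -0.002, -0.003, 0.002]
196 [0.083, 0.082, 0.079, 0.085, 0.082, 0.081, 0.082, 0.078, 0.081, -0.001, -0.002, -0.001, -0.001, 0.001, -0.002, -0.003]
198 [0.079, 0.078, 0.083, 0.075, 0.079, 0.076, 0.074, 0.075, -0.0, -0.002, 0.001, -0.003, -0.001, -0.001, -0.002, 0.001]
```

```bash
cat >> h.py <<'E'
from scipy.spatial.transform import Rotation as Ro
def goal(pos,yaw,verbose=True):
    s=arm.read_state(); R=Ro.from_euler("xyz",s["tcp_rot"],degrees=True); T=Ro.from_euler("xyz",[180,0,yaw],degrees=True)
    sh=R.inv().apply(np.array(pos)-s["tcp_pos"])*100; rv=(R.inv()*T).as_rotvec()
    print("shift cm",sh.round(2),"rot",rv.round(3)); return sh,rv
E
python3 - <<'E'
from h import *
print(at_height("top",[(349.3,189.5),(347,190)],0.066))
y=np.radians(8.2);W=np.array([.5685,.0162]);a=np.array([-np.sin(y),np.cos(y)])
print("home near",W-.154*a,"stop",W+.154*a)
print(proj("top",[[*(W-.154*a),.063],[*(W-.177*a),.063],[*(W+.154*a),.095]]))
goal([.598,-.2,.30],98.2); goal([.598,-.2,.13],98.2)
E
```

```text
[[ 0.59259647 -0.16417971  0.066     ]
 [ 0.5915056  -0.15845844  0.066     ]]
home near [ 0.59046486 -0.13622554] stop [0.54653514 0.16862554]
[[337.77847676 190.81655736]
 [346.93465528 189.25848755]
 [212.81008494 210.6097866 ]]
shift cm [-62.78 -59.17 -11.35] rot [-2.000e-03  1.000e-03  1.013e+00]
shift cm [-62.78 -59.14   5.65] rot [-2.000e-03  1.000e-03  1.013e+00]
```

```bash
python3 -m jog '0 0 -6 0 0 0.1;-3 -3 -11 0 0 0.28;-8 -7.5 -11.3 0 0 0.45;-12.5 -12 -11.3 0 0 0.62;-17 -16 -11.3 0 0 0.8' 0 20; python3 -c "
from h import *
goal([.598,-.2,.30],98.2)"
```

```text
time_s: 0.72
tcp_pos: [0.3511, 0.3832, 0.2993]
tcp_rot: [180.0, -0.0, 110.1]
force: [0.4, 1.2, 0.3]
grip_width: 0.0448
shift cm [-63.25   3.16  -0.07] rot [ 0.    -0.     0.207]
```

```bash
python3 -m jog '-6 0.3 0 0 0 0.1;-12 0.6 0 0 0 0.207;-18 0.9 0 0 0 0.207;-24 1.2 0 0 0 0.207;-30 1.5 0 0 0 0.207'; python3 -c "
from h import *
goal([.598,-.2,.30],98.2);goal([.598,-.2,.045],98.2)"
```

```text
time_s: 1.35
tcp_pos: [0.4696, 0.1073, 0.2992]
tcp_rot: [180.0, -0.0, 98.5]
force: [1.4, 0.7, -0.1]
grip_width: 0.0019
shift cm [-32.3    8.13  -0.09] rot [ 0.    -0.     0.006]
shift cm [-32.31   8.13  25.41] rot [ 0.    -0.     0.006]
```

```bash
python3 -m jog '-6 1.6 0 0 0 0.006;-12 3.2 0 0 0 0.006;-18 4.8 0 0 0 0.006;-24 6.3 0 0 0 0.006;-30 7.6 0 0 0 0.006'; python3 -c "
from h import *
goal([.598,-.2,.20],98.2);goal([.598,-.2,.045],98.2)"
```

```text
time_s: 1.98
tcp_pos: [0.5896, -0.1774, 0.2992]
tcp_rot: [180.0, -0.0, 98.3]
force: [0.6, -0.4, -0.7]
grip_width: 0.0006
shift cm [-2.36  0.5   9.92] rot [ 0.    -0.     0.001]
shift cm [-2.36  0.5  25.42] rot [ 0.    -0.     0.001]
```

```bash
python3 -m jog '-2.4 0.5 3 0 0 0;-2.4 0.5 9 0 0 0;-2.4 0.5 15 0 0 0;-2.4 0.5 20 0 0 0;-2.4 0.5 23 0 0 0'; python3 -m jog '0 0 1.5 0 0 0;0 0 2.4 0 0 0;0 0 2.4 0 0 0;0 0 2.4 0 0 0;0 0 2.4 0 0 0'
python3 - <<'E'
from h import *
p,d=grab("top","top1"); q,_=grab("side","side1")
im=np.vstack([cv2.resize(p[140:260,260:420],None,fx=4,fy=4)[:300],cv2.resize(q[60:200,210:370],None,fx=4,fy=4)[:300,:]])
cv2.imwrite("pics/c1.png",im[:,:,::-1])
s=arm.read_state();print(s["tcp_pos"],s["force"],s["wrist_torque"])
y=np.radians(8.2);a=np.array([-np.sin(y),np.cos(y)])
print((s["tcp_pos"][:2]-np.array([.5685,.0162]))@np.c_[a,[a[1],-a[0]]])
E
```

```text
time_s: 2.6
tcp_pos: [0.5954, -0.1983, 0.0659]
tcp_rot: [-179.8, -0.1, 98.2]
force: [0.1, -0.0, -0.1]
grip_width: 0.0003
time_s: 3.22
tcp_pos: [0.5981, -0.1994, 0.0465]
tcp_rot: [179.9, 0.0, 98.2]
force: [-0.0, 0.9, 0.1]
grip_width: 0.0002
[ 0.59788435 -0.19925841  0.0461637 ] [-1.11149192 -0.85398195 -0.49799372] [-0.07777723  0.05460272 -0.03539884]
[-0.21744667 -0.00164668]
```

View pics/c1.png

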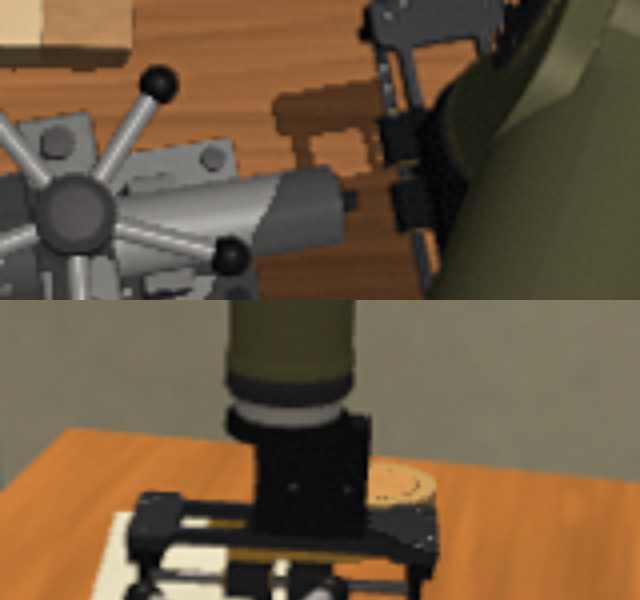

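Run:
```python
from h import *
p,_=load("top1");q,_=load("side1")
cv2.imwrite("pics/c2.png",cv2.resize(q[100:220,200:360],None,fx=5,fy=5,interpolation=cv2.INTER_CUBIC)[:,:,::-1])
cv2.imwrite("pics/c3.png",cv2.resize(p[120:240,310:470],None,fx=5,fy=5,interpolation=cv2.INTER_CUBIC)[:,:,::-1])
print(proj("top",[.598,-.199,.046]),proj("side",[.598,-.199,.046]))
```

```text
[[361.46952684 188.09350633]] [[278.22157263 166.00213578]]
```

View pics/c2.png

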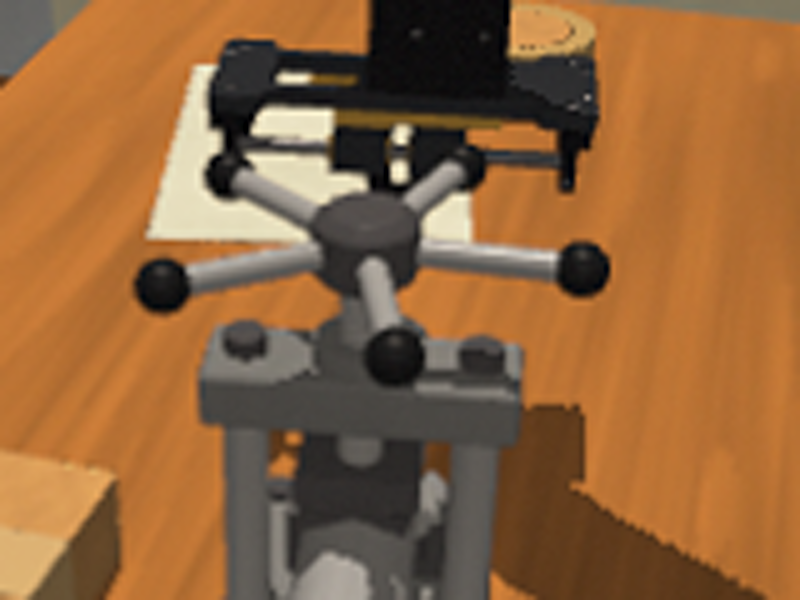

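View pics/c3.png

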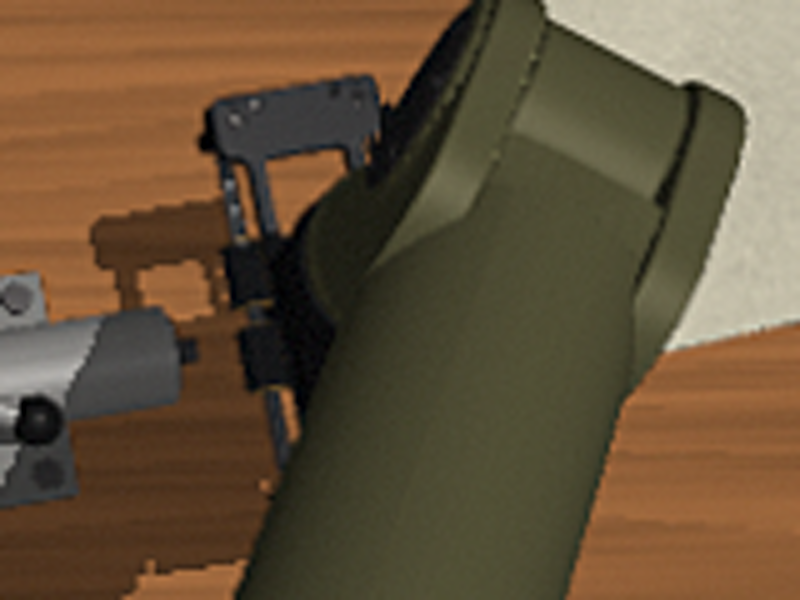

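```bash
python3 -m jog '0.5 0.1 0 0 0 0;1 0.15 0 0 0 0;1.5 0.15 0 0 0 0;2 0.15 0 0 0 0;2.2 0.15 0 0 0 0'; python3 -m jog '0.2 0 0 0 0 0;0.4 0 0 0 0 0;0.6 0 0 0 0 0;0.8 0 0 0 0 0;1 0 0 0 0 0'; python3 -m jog '0.2 0 0 0 0 0;0.4 0 0 0 0 0;0.6 0 0 0 0 0;0.8 0 0 0 0 0;1 0 0 0 0 0'
```

```text
time_s: 3.95
tcp_pos: [0.5958, -0.1765, 0.0454]
tcp_rot: [180.0, -0.0, 98.2]
force: [0.3, 0.2, 0.4]
grip_width: 0.0005
time_s: 4.58
tcp_pos: [0.5943, -0.1671, 0.0455]
tcp_rot: [180.0, -0.0, 98.2]
force: [0.2, -0.5, -0.1]
grip_width: 0.0004
time_s: 5.2
tcp_pos: [0.5932, -0.1606, 0.0458]
tcp_rot: [179.9, 0.3, 98.1]
force: [1.1, -6.4, -2.6]
grip_width: 0.0003
```

```bash
for i in 1; do python3 -m jog '0.2 0 0 0 0 0;0.4 0 0 0 0 0;0.6 0 0 0 0 0;0.7 0 0 0 0 0;0.8 0 0 0 0 0'; done;  python3 -m jog '0.1 0 0 0 0 0;0.2 0 0 0 0 0;0.3 0 0 0 0 0;0.4 0 0 0 0 0;0.5 0 0 0 0 0'
```

```text
time_s: 5.82
tcp_pos: [0.5921, -0.1531, 0.0458]
tcp_rot: [179.9, 0.3, 98.1]
force: [0.9, -7.3, -1.1]
grip_width: 0.0003
time_s: 6.45
tcp_pos: [0.5914, -0.1483, 0.0458]
tcp_rot: [179.9, 0.3, 98.1]
force: [0.9, -6.4, -2.0]
grip_width: 0.0003
```

Run:
```python
from h import *
p,d=grab("top","top2"); q,_=grab("side","side2")
cv2.imwrite("pics/d2.png",cv2.resize(p[140:240,180:360],None,fx=4,fy=4,interpolation=cv2.INTER_CUBIC)[:,:,::-1])
cv2.imwrite("pics/d3.png",cv2.resize(q[150:310,220:320],None,fx=3.7,fy=3.7,interpolation=cv2.INTER_CUBIC)[:,:,::-1])
s=arm.read_state();print(s["tcp_pos"],s["force"],s["wrist_torque"])
```

```text
[ 0.59134771 -0.14806227  0.04580648] [ 1.25440789 -5.52389336 -1.15619487] [-1.50914145 -0.25530708  0.00801053]
```

View pics/d2.png

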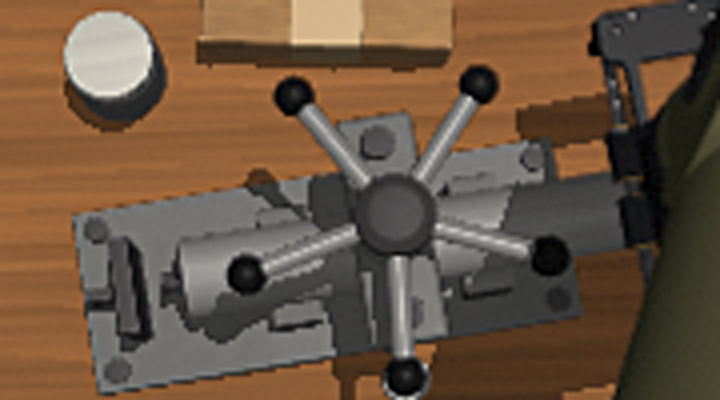

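View pics/d3.png

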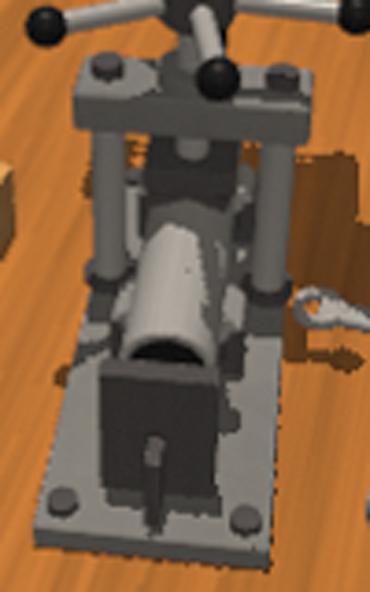

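Run:
```python
from h import *
y=np.radians(8.2);W=np.array([.5685,.0162]);a=np.array([-np.sin(y),np.cos(y)])
for s in (.140,.145,.15,.154,.158): 
    u=proj("top",[[*(W+s*a),.068],[*(W+s*a),.095]]); print(s,u.round(1).tolist(),((u-[180,140])*4).round().tolist())
s=arm.read_state(); print("tcp s",(s["tcp_pos"][:2]-W)@a)
```

```text
0.14 [[219.7, 210.6], [218.6, 209.6]] [[159.0, 283.0], [154.0, 279.0]]
0.145 [[217.7, 211.0], [216.5, 210.0]] [[151.0, 284.0], [146.0, 280.0]]
0.15 [[215.7, 211.3], [214.5, 210.3]] [[143.0, 285.0], [138.0, 281.0]]
0.154 [[214.1, 211.6], [212.8, 210.6]] [[136.0, 286.0], [131.0, 282.0]]
0.158 [[212.5, 211.9], [211.2, 210.9]] [[130.0, 287.0], [125.0, 284.0]]
tcp s -0.16584163075873137
```

Run:
```python
from h import *
q,d=load("side2")
cv2.imwrite("pics/d4.png",cv2.resize(q[90:230,210:350],None,fx=4.2,fy=4.2,interpolation=cv2.INTER_CUBIC)[:,:,::-1])
p,d=load("top2"); w=cloud("top",d)
cv2.imwrite("pics/d5.png",cv2.resize(p[130:230,300:400],None,fx=6,fy=6,interpolation=cv2.INTER_CUBIC)[:,:,::-1])
for v in range(170,206,3): print(v,[tuple((w[v,u]*1000).astype(int)[1:]) if d[v,u] else 0 for u in range(330,350,2)])
```

```text
170 [(np.int64(-129), np.int64(2)), (np.int64(-134), np.int64(0)), (np.int64(-111), np.int64(167)), (np.int64(-116), np.int64(167)), (np.int64(-150), np.int64(2)), (np.int64(-119), np.int64(195)), (np.int64(-124), np.int64(192)), (np.int64(-110), np.int64(286)), (np.int64(-112), np.int64(299)), (np.int64(-111), np.int64(318))]
173 [(np.int64(-129), np.int64(0)), (np.int64(-105), np.int64(174)), (np.int64(-110), np.int64(173)), (np.int64(-114), np.int64(176)), (np.int64(-118), np.int64(175)), (np.int64(-119), np.int64(195)), (np.int64(-111), np.int64(261)), (np.int64(-110), np.int64(286)), (np.int64(-111), np.int64(302)), (np.int64(-111), np.int64(317))]
176 [(np.int64(-128), np.int64(0)), (np.int64(-106), np.int64(167)), (np.int64(-109), np.int64(173)), (np.int64(-113), np.int64(175)), (np.int64(-118), np.int64(176)), (np.int64(-109), np.int64(246)), (np.int64(-111), np.int64(260)), (np.int64(-110), np.int64(285)), (np.int64(-111), np.int64(298)), (np.int64(-112), np.int64(314))]
179 [(np.int64(-128), np.int64(-2)), (np.int64(-108), np.int64(155)), (np.int64(-109), np.int64(174)), (n
[... 2162 characters left out ...]
np.int64(486)), (np.int64(-72), np.int64(503))]
200 [(np.int64(-113), np.int64(77)), (np.int64(-118), np.int64(78)), (np.int64(-123), np.int64(76)), (np.int64(-114), np.int64(154)), (np.int64(-116), np.int64(173)), (np.int64(-120), np.int64(172)), (np.int64(-125), np.int64(172)), (np.int64(-116), np.int64(240)), (np.int64(-68), np.int64(504)), (np.int64(-70), np.int64(511))]
203 [(np.int64(-125), np.int64(0)), (np.int64(-130), np.int64(1)), (np.int64(-136), np.int64(0)), (np.int64(-142), np.int64(-5)), (np.int64(-146), np.int64(1)), (np.int64(-122), np.int64(162)), (np.int64(-125), np.int64(168)), (np.int64(-162), np.int64(-3)), (np.int64(-67), np.int64(509)), (np.int64(-68), np.int64(517))]
```

View pics/d4.png

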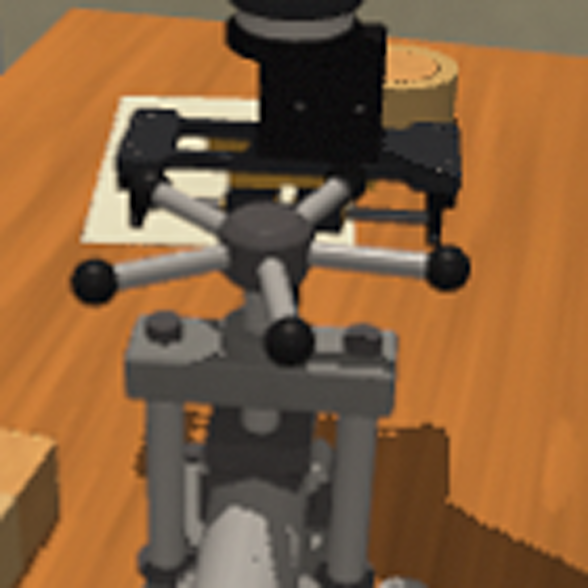

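View pics/d5.png

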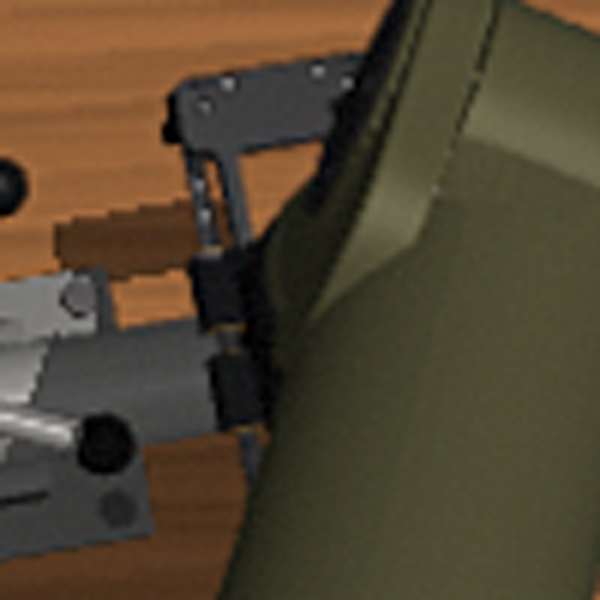

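```bash
for i in 1 ; do python3 -m jog '0.1 0 0 0 0 0;0.2 0 0 0 0 0;0.3 0 0 0 0 0;0.4 0 0 0 0 0;0.5 0 0 0 0 0'; done;  python3 -m jog '0.1 0 0 0 0 0;0.2 0 0 0 0 0;0.3 0 0 0 0 0;0.4 0 0 0 0 0;0.5 0 0 0 0 0'
python3 - <<'E'
from h import *
p,d=grab("top","top3")
cv2.imwrite("pics/e2.png",cv2.resize(p[140:240,180:360],None,fx=4,fy=4,interpolation=cv2.INTER_CUBIC)[:,:,::-1])
s=arm.read_state();print(s["tcp_pos"],s["force"],s["wrist_torque"])
E
```

```text
time_s: 7.18
tcp_pos: [0.5906, -0.1434, 0.0458]
tcp_rot: [179.9, 0.3, 98.1]
force: [1.6, -6.5, -1.5]
grip_width: 0.0006
time_s: 7.8
tcp_pos: [0.59, -0.1385, 0.0459]
tcp_rot: [179.9, 0.3, 98.1]
force: [1.6, -6.3, -1.3]
grip_width: 0.0001
[ 0.58995978 -0.1383231   0.04586998] [ 1.13082702 -6.53480155 -1.77418851] [-1.68228430e+00 -2.90763376e-01 -2.75070155e-05]
```

View pics/e2.png

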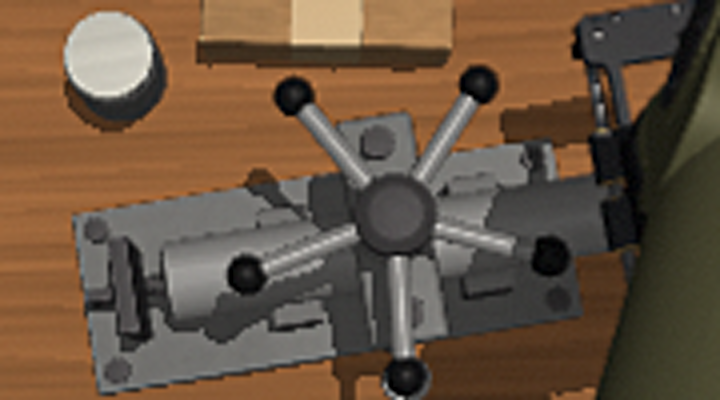

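```bash
python3 -m jog '0.08 0 0 0 0 0;0.16 0 0 0 0 0;0.24 0 0 0 0 0;0.32 0 0 0 0 0;0.4 0 0 0 0 0';  python3 -m jog '0.05 0 0 0 0 0;0.1 0 0 0 0 0;0.15 0 0 0 0 0;0.2 0 0 0 0 0;0.25 0 0 0 0 0'
```

```text
time_s: 8.48
tcp_pos: [0.5894, -0.1346, 0.0459]
tcp_rot: [179.9, 0.3, 98.1]
force: [1.1, -6.3, -1.1]
grip_width: 0.0005
time_s: 9.1
tcp_pos: [0.5892, -0.1337, 0.046]
tcp_rot: [179.9, 0.4, 98.0]
force: [1.9, -9.6, -2.7]
grip_width: 0.0003
```

```bash
python3 -m jog '0.05 0 0 0 0 0;0.1 0 0 0 0 0;0.15 0 0 0 0 0;0.2 0 0 0 0 0;0.2 0 0 0 0 0'
python3 - <<'E'
from h import *
p,d=grab("top","top4"); q,_=grab("side","side4")
cv2.imwrite("pics/f2.png",cv2.resize(p[180:240,190:290],None,fx=6,fy=6,interpolation=cv2.INTER_CUBIC)[:,:,::-1])
s=arm.read_state();print(s["tcp_pos"],s["force"],s["wrist_torque"])
E
```

```text
time_s: 9.72
tcp_pos: [0.5891, -0.1337, 0.0462]
tcp_rot: [179.9, 0.5, 98.0]
force: [1.9, -13.4, -1.6]
grip_width: 0.0005
[ 0.58910932 -0.13371023  0.04617973] [  2.17219117 -12.01052527  -1.91893381] [-2.87510072 -0.65213826 -0.03713362]
```

View pics/f2.png

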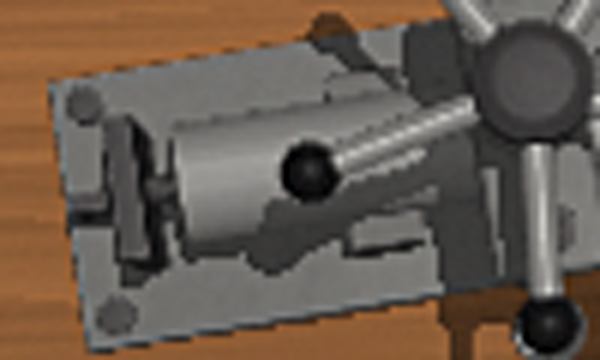

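```bash
python3 -m jog '-0.6 0 0 0 0 0;-1.5 0 0 0 0 0;-4 0 0 0 0 0;-6 0 -3 0 0 0;-7 0 -8 0 0 0'; python3 -m jog '0 0 -6 0 0 0;0 0 -12 0 0 0;0 0 -18 0 0 0;0 0 -20 0 0 0;0 0 -20 0 0 0'
python3 - <<'E'
from h import *
p,d=grab("top","top5"); q,_=grab("side","side5")
cv2.imwrite("pics/g1.png",p[:,:,::-1]);cv2.imwrite("pics/g2.png",cv2.resize(q[0:160,180:390],None,fx=3.5,fy=3.5,interpolation=cv2.INTER_CUBIC)[:,:,::-1])
s=arm.read_state();print(s["tcp_pos"],s["tcp_rot"],s["force"],s["wrist_torque"],s["joint_pos"]); print(proj("side",s["tcp_pos"]),proj("side",s["tcp_pos"]+[0,0,.02]))
E
```

```text
time_s: 10.45
tcp_pos: [0.5968, -0.1957, 0.1245]
tcp_rot: [-179.8, -0.1, 98.2]
force: [0.6, 0.5, 1.3]
grip_width: 0.0001
time_s: 11.08
tcp_pos: [0.5991, -0.1955, 0.3271]
tcp_rot: [179.8, 0.0, 98.2]
force: [0.9, 0.3, -0.7]
grip_width: 0.0006
[ 0.59802943 -0.19485246  0.32406884] [-1.79907672e+02 -7.82250657e-02  9.82298209e+01] [-0.8814767  -0.14864865  0.09202597] [-0.04347771  0.02867843  0.02764474] [-17.73540295  17.35771632  44.40838346  73.91129965 -12.08763146
  93.54428355  32.83620301]
[[281.70661652  62.24312312]] [[282.01209535  53.40933002]]
```

View pics/g2.png

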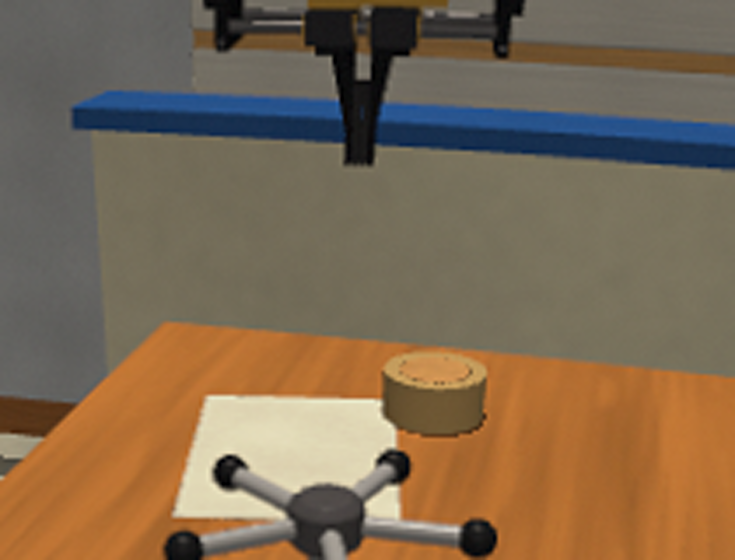

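View pics/g1.png

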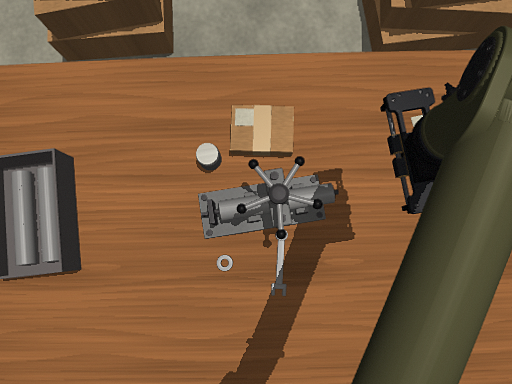

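Run:
```python
from h import *
np.set_printoptions(precision=4,suppress=True)
q,d=load("side5"); w=cloud("side",d)
for v in range(28,52,2): print(v,[(w[v,u]*1000).round().astype(int).tolist() if d[v,u]else 0 for u in (278,281,283,285,288)])
s=arm.read_state();print(s["tcp_pos"])
# hub check in side camera
q0,d0=load("side0"); w0=cloud("side",d0); print(w0[148,273],w0[143,273], w0[157,233],w0[153,316],w0[171,279]); print(w[148,273])
```

```text
28 [[606, -181, 401], [600, -185, 401], [596, -185, 401], [592, -187, 401], [585, -185, 402]]
30 [[606, -182, 397], [600, -186, 396], [596, -188, 396], [591, -185, 397], [585, -187, 397]]
32 [[606, -183, 392], [600, -185, 392], [773, -1085, 231], [592, -189, 392], [585, -187, 393]]
34 [[606, -184, 388], [600, -187, 388], [596, -186, 388], [591, -188, 388], [744, -1054, 229]]
36 [[606, -183, 384], [600, -185, 384], [595, -185, 384], [591, -187, 384], [744, -1054, 221]]
38 [[788, -1050, 210], [599, -184, 380], [595, -187, 380], [591, -187, 380], [742, -1049, 213]]
40 [[789, -1051, 201], [599, -184, 376], [595, -187, 375], [590, -182, 377], [742, -1050, 204]]
42 [[605, -178, 372], [599, -182, 372], [595, -186, 371], [590, -185, 372], [745, -1069, 191]]
44 [[605, -182, 367], [599, -185, 367], [595, -186, 367], [590, -185, 367], [745, -1070, 182]]
46 [[606, -185, 362], [599, -185, 362], [595, -186, 363], [590, -184, 363], [744, -1067, 174]]
48 [[793, -1076, 160], [775, -1059, 164], [768, -1069, 163], [759, -1072, 162], [745, -1073, 163]]
50 [[790, -1063, 153], [776, -1064, 154], [768, -1071, 153], [757, -1067, 155], [742, -1061, 157]]
[ 0.598  -0.1949  0.3241]
[0.5632 0.0349 0.2227] [0.5655 0.0256 0.2285] [0.6295 0.0753 0.2153] [0.4831 0.0221 0.2169] [0.5363 0.1052 0.2173]
[0.5629 0.0363 0.2235]
```

```bash
python3 -c "
from h import *
goal([.5877,-.0364,.27],157)"
```

```text
shift cm [15.82  1.25  5.43] rot [-1.000e-03 -2.000e-03 -1.026e+00]
```

```bash
python3 -m jog '3 0.2 1 0 0 -0.18;6 0.5 2 0 0 -0.36;9 0.7 3 0 0 -0.54;12 1 4 0 0 -0.72;15 1.2 5 0 0 -0.9'; python3 -c "
from h import *
goal([.5877,-.0364,.27],157)
s=arm.read_state(); print(s['joint_pos'])"
```

```text
time_s: 11.8
tcp_pos: [0.5876, -0.0437, 0.2729]
tcp_rot: [-179.9, -0.2, 150.1]
force: [-0.3, -0.2, -0.7]
grip_width: 0.0007
shift cm [0.35 0.64 0.29] rot [-0.001 -0.003 -0.12 ]
[-26.81947972  10.24994386  33.22229049  85.12804705  -5.59725459
  86.49468834  66.49042593]
```

```bash
python3 -m jog '0.3 0.5 1 0 0 -0.12;0.3 0.5 2.5 0 0 -0.12;0.3 0.5 3.5 0 0 -0.12;0.3 0.5 3.5 0 0 -0.12;0.3 0.5 3.5 0 0 -0.12'
python3 - <<'E'
from h import *
q,d=grab("side","side6"); w=cloud("side",d)
cv2.imwrite("pics/g6.png",cv2.resize(q[60:200,200:360],None,fx=4.5,fy=4.5,interpolation=cv2.INTER_CUBIC)[:,:,::-1])
s=arm.read_state();print(s["tcp_pos"],s["tcp_rot"],s["force"],s["wrist_torque"],s["joint_pos"]); print(proj("side",s["tcp_pos"]),proj("side",s["tcp_pos"]+[0,0,.036]))
goal([.5877,-.0364,.155],157)
u=int(proj("side",s["tcp_pos"])[0,0])
for v in range(90,140,3): print(v,[(w[v,x]*1000).round().astype(int).tolist() for x in (u-4,u,u+4)])
E
```

```text
time_s: 12.42
tcp_pos: [0.589, -0.0401, 0.2407]
tcp_rot: [180.0, 0.0, 156.6]
force: [0.6, 0.5, -0.1]
grip_width: 0.0006
[ 0.58913489 -0.03999013  0.2409731 ] [1.79979267e+02 5.04431427e-02 1.56568106e+02] [ 0.32704458  0.51178254 -0.02125907] [-0.05439497  0.03787617  0.021044  ] [-26.5821625   10.55098774  32.33984344  88.33225134  -5.67138389
  82.70535845  72.60291407]
[[269.08113181 122.21582187]] [[269.42187611 105.52932   ]]
shift cm [0.28 0.27 8.6 ] rot [ 0.     0.001 -0.008]
90 [[596, -29, 312], [587, -25, 314], [581, -35, 311]]
93 [[596, -32, 305], [587, -27, 308], [581, -35, 305]]
96 [[597, -33, 298], [587, -26, 302], [581, -34, 300]]
99 [[597, -35, 292], [588, -31, 294], [581, -34, 294]]
102 [[597, -34, 286], [587, -29, 289], [580, -33, 288]]
105 [[596, -31, 281], [587, -28, 283], [581, -35, 281]]
108 [[764, -718, -1], [748, -720, 0], [733, -728, -1]]
111 [[756, -688, -1], [741, -691, -1], [725, -694, 0]]
114 [[747, -651, 1], [734, -662, -1], [718, -661, 1]]
117 [[741, -627, 0], [726, -630, 0], [712, -635, -1]]
120 [[733, -596, 1], [720, -606, -2], [704, -602, 1]]
123 [[727, -571, 0], [713, -574, 0], [699, -580, -1]]
126 [[722, -549, -2], [707, -549, 0], [693, -552, 0]]
129 [[714, -519, 0], [701, -524, -1], [688, -531, -2]]
132 [[708, -494, 0], [695, -500, -1], [681, -500, 1]]
135 [[703, -476, -2], [689, -476, -1], [676, -479, 0]]
138 [[695, -444, 2], [684, -455, -2], [571, 3, 228]]
```

View pics/g6.png

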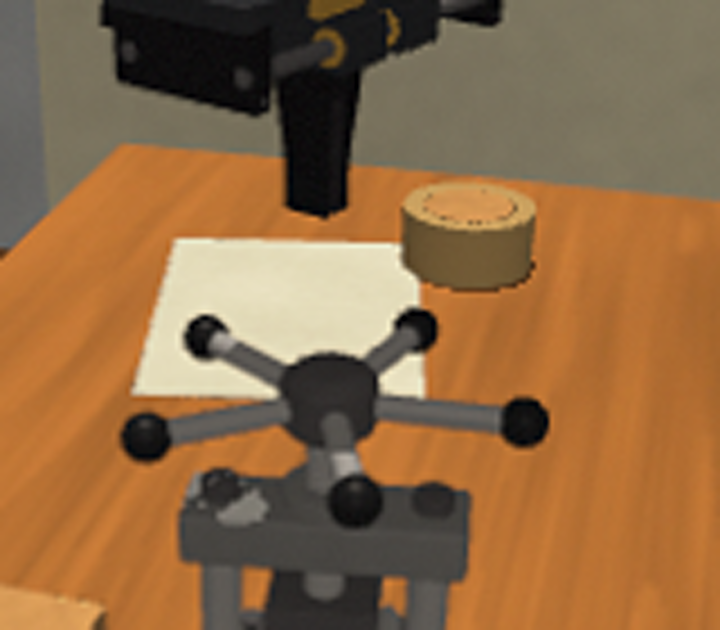

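```bash
python3 -m jog '0.1 0.1 1.5 0 0 0;0.2 0.2 3 0 0 -0.008;0.28 0.27 4.5 0 0 -0.008;0.28 0.27 6 0 0 -0.008;0.28 0.27 7 0 0 -0.008'; python3 -m jog '0 0 0.9 0 0 0;0 0 1.6 0 0 0;0 0 1.6 0 0 0;0 0 1.6 0 0 0;0 0 1.6 0 0 0';python3 - <<'E'
from h import *
q,d=grab("side","side7");p,_=grab("top","top7")
cv2.imwrite("pics/g7.png",np.hstack([cv2.resize(q[100:200,220:320],(400,400),interpolation=cv2.INTER_CUBIC),cv2.resize(p[140:240,230:330],(400,400),interpolation=cv2.INTER_CUBIC)])[:,:,::-1])
s=arm.read_state();print(s["tcp_pos"],s["tcp_rot"],s["force"],s["wrist_torque"],s["joint_pos"])
E
```

```text
time_s: 13.1
tcp_pos: [0.5868, -0.0359, 0.169]
tcp_rot: [-180.0, -0.1, 157.1]
force: [0.2, -0.3, -0.4]
grip_width: 0.0006
time_s: 13.72
tcp_pos: [0.5877, -0.036, 0.155]
tcp_rot: [180.0, 0.0, 157.1]
force: [0.8, 0.1, 0.1]
grip_width: 0.0004
[ 0.58755248 -0.03592369  0.1548362 ] [1.79975075e+02 3.30764348e-02 1.57090702e+02] [ 0.46930305 -0.02451738 -0.59586196] [-0.00807544  0.00475373  0.00010875] [-26.37283271  12.83180564  31.6975777   95.82497574  -7.0122972
  73.28636965  73.79267635]
```

View pics/g7.png

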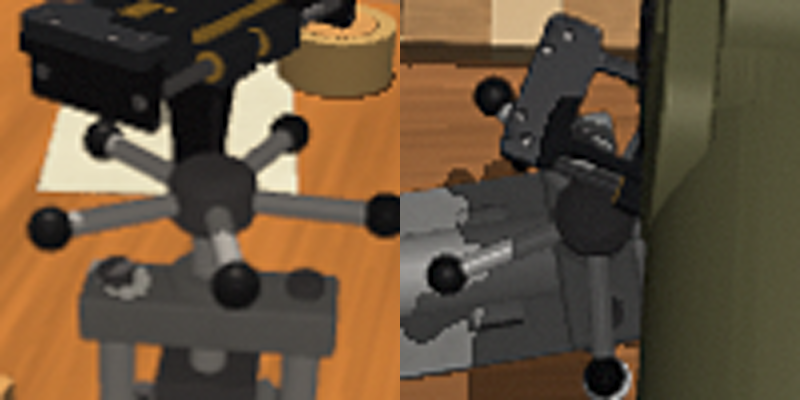

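```bash
cat >> h.py <<'E'
W=np.array([.5685,.0162])
def rows(th):
    s=arm.read_state(); R=Ro.from_euler("xyz",s["tcp_rot"],degrees=True)
    c=R.inv().apply([*(W-s["tcp_pos"][:2]),0])[:2]; print("c mm",c*1000,"r",np.hypot(*c)*1000)
    out=[]
    for t in th:
        M=np.array([[np.cos(t),-np.sin(t)],[np.sin(t),np.cos(t)]]); sh=(c-M@c)*100; out.append(f"{sh[0]:.2f} {sh[1]:.2f} 0 0 0 {t:g}")
    print(";".join(out))
def tau():
    s=arm.read_state(); R=Ro.from_euler("xyz",s["tcp_rot"],degrees=True); r=s["tcp_pos"][:2]-W; F=s["force"]
    print("ang",np.degrees(np.arctan2(r[1],r[0])).round(1),"r",(np.hypot(*r)*1000).round(1),"Ftool",R.inv().apply(F).round(2),"wt tool",R.inv().apply(s["wrist_torque"]).round(3),"tau@tcp",(-(r[0]*F[1]-r[1]*F[0])).round(3),"j7",s["joint_pos"][6].round(1))
E
python3 -c "
from h import *
rows([.06,.12,.18,.24,.3]);rows([.05,.1,.15,.2,.25])"
```

```text
c mm [37.84002751 40.59567053] r 55.49663186321435
0.25 -0.22 0 0 0 0.06;0.51 -0.42 0 0 0 0.12;0.79 -0.61 0 0 0 0.18;1.07 -0.78 0 0 0 0.24;1.37 -0.94 0 0 0 0.3
c mm [37.84002751 40.59567053] r 55.49663186321435
0.21 -0.18 0 0 0 0.05;0.42 -0.36 0 0 0 0.1;0.65 -0.52 0 0 0 0.15;0.88 -0.67 0 0 0 0.2;1.12 -0.81 0 0 0 0.25
```

```bash
python3 -c "
from h import *
goal([.5705,-.0398,.1535],157)"
```

```text
shift cm [ 1.42 -1.02  0.13] rot [0.    0.001 0.002]
```

```bash
python3 -m jog '0.3 -0.2 0.1 0 0 0;0.6 -0.4 0.1 0 0 0;0.9 -0.65 0.1 0 0 0;1.2 -0.85 0.1 0 0 0;1.4 -1 0.1 0 0 0';python3 -c "
from h import *
tau(); rows([.05,.1,.15,.2,.25])"
```

```text
time_s: 14.45
tcp_pos: [0.5708, -0.0395, 0.1536]
tcp_rot: [179.9, 0.1, 157.1]
force: [3.9, 1.1, -1.1]
grip_width: 0.0004
ang -87.6 r 55.8 Ftool [-3.15  2.53  1.14] wt tool [-0.495 -0.748 -0.003] tau@tcp -0.219 j7 73.4
c mm [23.82665497 50.43317855] r 55.77826625039762
0.26 -0.11 0 0 0 0.05;0.52 -0.21 0 0 0 0.1;0.78 -0.30 0 0 0 0.15;1.05 -0.37 0 0 0 0.2;1.32 -0.43 0 0 0 0.25
```

```bash
cat >> h.py <<'E'
def T():
    s=arm.read_state(); R=Ro.from_euler("xyz",s["tcp_rot"],degrees=True); r=s["tcp_pos"][:2]-W; F=s["force"]; m=s["wrist_torque"][2]
    t=r[0]*F[1]-r[1]*F[0]
    print("ang %.1f r %.1f tau %.3f +mz %.3f"%(np.degrees(np.arctan2(r[1],r[0])),np.hypot(*r)*1000,t,t+m),"Ftool",R.inv().apply(F).round(1),"yaw %.1f j7 %.0f z %.4f"%(s["tcp_rot"][2],s["joint_pos"][6],s["tcp_pos"][2]))
E
python3 -m jog '0.26 -0.11 0 0 0 0.05;0.52 -0.21 0 0 0 0.1;0.78 -0.3 0 0 0 0.15;1.05 -0.37 0 0 0 0.2;1.32 -0.43 0 0 0 0.25';python3 -c "
from h import *
T(); rows([.05,.1,.15,.2,.25])"
```

```text
time_s: 15.08
tcp_pos: [0.5596, -0.0395, 0.1537]
tcp_rot: [179.9, 0.4, 142.7]
force: [8.1, -1.5, -5.8]
grip_width: 0.0004
ang -99.1 r 56.4 tau 0.462 +mz 0.497 Ftool [-7.3  3.7  5.9] yaw 142.7 j7 58 z 0.1537
c mm [26.6775993  49.72063522] r 56.4254895468711
0.25 -0.13 0 0 0 0.05;0.51 -0.24 0 0 0 0.1;0.77 -0.34 0 0 0 0.15;1.04 -0.43 0 0 0 0.2;1.31 -0.51 0 0 0 0.25
```

```bash
python3 -m jog '0.26 -0.12 0 0 0 0.05;0.52 -0.22 0 0 0 0.1;0.78 -0.32 0 0 0 0.15;1.05 -0.4 0 0 0 0.2;1.32 -0.47 0 0 0 0.25' | head -1;python3 -c "
from h import *
T(); rows([.05,.1,.15,.2,.25])"
```

```text
time_s: 15.7
ang -113.2 r 56.8 tau 0.443 +mz 0.479 Ftool [-7.   3.3  6.1] yaw 128.3 j7 43 z 0.1538
c mm [27.15309491 49.92527608] r 56.83153838402168
0.25 -0.13 0 0 0 0.05;0.51 -0.25 0 0 0 0.1;0.78 -0.35 0 0 0 0.15;1.05 -0.44 0 0 0 0.2;1.32 -0.52 0 0 0 0.25
```

```bash
python3 -m jog '0.26 -0.12 0 0 0 0.05;0.52 -0.22 0 0 0 0.1;0.78 -0.32 0 0 0 0.15;1.05 -0.4 0 0 0 0.2;1.32 -0.47 0 0 0 0.25' | head -1;python3 -c "
from h import *
T(); rows([.05,.1,.15,.2,.25])"
```

```text
time_s: 16.32
ang -127.1 r 57.3 tau 0.511 +mz 0.536 Ftool [-7.8  4.3  4.2] yaw 113.9 j7 27 z 0.1538
c mm [27.74977453 50.11405383] r 57.28410230908531
0.25 -0.13 0 0 0 0.05;0.51 -0.25 0 0 0 0.1;0.78 -0.36 0 0 0 0.15;1.05 -0.45 0 0 0 0.2;1.33 -0.53 0 0 0 0.25
```

```bash
python3 -m jog '0.25 -0.12 0 0 0 0.05;0.51 -0.24 0 0 0 0.1;0.78 -0.34 0 0 0 0.15;1.05 -0.42 0 0 0 0.2;1.33 -0.49 0 0 0 0.25' | head -1;python3 -c "
from h import *
T(); rows([.05,.1,.15,.2,.25])"
```

```text
time_s: 16.95
ang -141.0 r 57.7 tau 0.551 +mz 0.615 Ftool [-7.9  5.3  4.8] yaw 99.6 j7 11 z 0.1536
c mm [28.37394951 50.28113466] r 57.73450886381605
0.25 -0.14 0 0 0 0.05;0.52 -0.26 0 0 0 0.1;0.78 -0.37 0 0 0 0.15;1.06 -0.46 0 0 0 0.2;1.33 -0.55 0 0 0 0.25
```

```bash
python3 -m jog '0.25 -0.12 0 0 0 0.05;0.51 -0.24 0 0 0 0.1;0.78 -0.34 0 0 0 0.15;1.05 -0.42 0 0 0 0.2;1.33 -0.49 0 0 0 0.25' | head -1;python3 -c "
from h import *
T(); rows([.04,.08,.12,.16,.2])"
```

```text
time_s: 17.58
ang -154.8 r 58.1 tau 0.509 +mz 0.500 Ftool [-6.9  5.5  4.7] yaw 85.2 j7 -5 z 0.1534
c mm [29.06557882 50.34503643] r 58.13286991773037
0.20 -0.11 0 0 0 0.04;0.41 -0.22 0 0 0 0.08;0.62 -0.31 0 0 0 0.12;0.84 -0.40 0 0 0 0.16;1.06 -0.48 0 0 0 0.2
```

```bash
python3 -m jog '0.25 -0.12 0 0 0 0.05;0.51 -0.24 0 0 0 0.1;0.78 -0.35 0 0 0 0.15;1.05 -0.43 0 0 0 0.2;1.33 -0.5 0 0 0 0.25' | head -1;python3 -c "
from h import *
T(); rows([.04,.08,.12,.16,.2])"
```

```text
time_s: 18.2
ang -168.5 r 58.5 tau 0.466 +mz 0.450 Ftool [-6.4  4.8  4.5] yaw 70.9 j7 -22 z 0.1531
c mm [29.78993629 50.29249981] r 58.45319359405265
0.20 -0.12 0 0 0 0.04;0.41 -0.22 0 0 0 0.08;0.62 -0.32 0 0 0 0.12;0.84 -0.41 0 0 0 0.16;1.06 -0.49 0 0 0 0.2
```

```bash
python3 -m jog '0.2 -0.1 0 0 0 0.04;0.4 -0.19 0 0 0 0.08;0.61 -0.28 0 0 0 0.12;0.83 -0.35 0 0 0 0.16;1.05 -0.42 0 0 0 0.2' | head -1;python3 -c "
from h import *
T(); rows([.04,.08,.12,.16,.2])"
```

```text
time_s: 18.82
ang -179.4 r 58.7 tau 0.503 +mz 0.522 Ftool [-6.1  6.4  3.9] yaw 59.4 j7 -34 z 0.1528
c mm [30.4048025  50.15472991] r 58.651077971862826
0.20 -0.12 0 0 0 0.04;0.41 -0.23 0 0 0 0.08;0.62 -0.33 0 0 0 0.12;0.84 -0.42 0 0 0 0.16;1.06 -0.50 0 0 0 0.2
```

```bash
python3 -m jog '0.2 -0.1 0 0 0 0.04;0.4 -0.19 0 0 0 0.08;0.61 -0.28 0 0 0 0.12;0.83 -0.35 0 0 0 0.16;1.05 -0.42 0 0 0 0.2' | head -1;python3 -c "
from h import *
T(); rows([.04,.08,.12,.16,.2])"
```

```text
time_s: 19.45
ang 169.8 r 58.8 tau 0.476 +mz 0.467 Ftool [-6.1  5.4  3.1] yaw 48.0 j7 -47 z 0.1524
c mm [31.02275847 49.92967396] r 58.78251342652543
0.20 -0.12 0 0 0 0.04;0.41 -0.23 0 0 0 0.08;0.62 -0.34 0 0 0 0.12;0.84 -0.43 0 0 0 0.16;1.05 -0.52 0 0 0 0.2
```

```bash
python3 -m jog '0.2 -0.1 0 0 0 0.04;0.4 -0.19 0 0 0 0.08;0.61 -0.28 0 0 0 0.12;0.83 -0.35 0 0 0 0.16;1.05 -0.42 0 0 0 0.2' | head -1;python3 - <<'E'
from h import *
T(); rows([.04,.08,.12,.16,.2])
q,d=grab("side","side8");p,_=grab("top","top8")
cv2.imwrite("pics/g8.png",np.hstack([cv2.resize(q[110:250,210:350],(400,400),interpolation=cv2.INTER_CUBIC),cv2.resize(p[140:240,230:330],(400,400),interpolation=cv2.INTER_CUBIC)])[:,:,::-1])
E
```

```text
time_s: 20.08
ang 159.0 r 58.9 tau 0.467 +mz 0.476 Ftool [-6.1  5.1  2.5] yaw 36.5 j7 -59 z 0.1520
c mm [31.58266063 49.67985947] r 58.86894673716761
0.20 -0.12 0 0 0 0.04;0.41 -0.24 0 0 0 0.08;0.62 -0.34 0 0 0 0.12;0.83 -0.44 0 0 0 0.16;1.05 -0.53 0 0 0 0.2
```

View pics/g8.png

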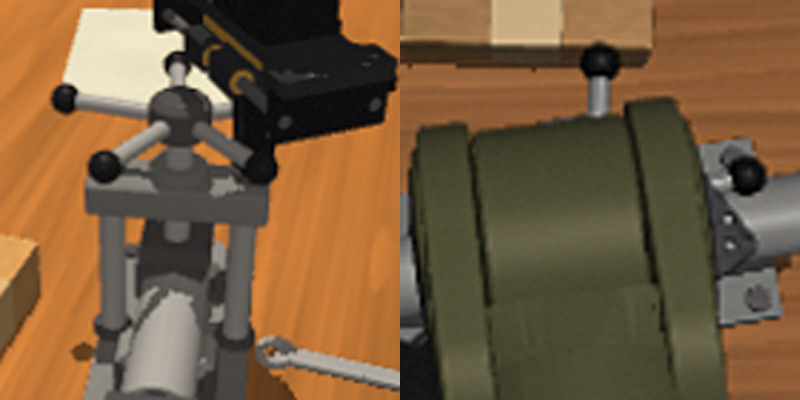

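```bash
python3 -m jog '0.2 -0.1 0 0 0 0.04;0.4 -0.2 0 0 0 0.08;0.61 -0.29 0 0 0 0.12;0.83 -0.37 0 0 0 0.16;1.05 -0.45 0 0 0 0.2' | head -1;python3 -c "
from h import *
T(); rows([.03,.06,.09,.12,.15])"
```

```text
time_s: 20.8
ang 148.0 r 59.0 tau 0.493 +mz 0.481 Ftool [-6.3  5.5  3.9] yaw 25.1 j7 -71 z 0.1517
c mm [32.05664157 49.5466438 ] r 59.01269508347824
0.15 -0.09 0 0 0 0.03;0.30 -0.18 0 0 0 0.06;0.46 -0.27 0 0 0 0.09;0.62 -0.35 0 0 0 0.12;0.78 -0.42 0 0 0 0.15
```

```bash
python3 -m jog '0.15 -0.08 0 0 0 0.03;0.31 -0.15 0 0 0 0.06;0.46 -0.22 0 0 0 0.09;0.62 -0.28 0 0 0 0.12;0.78 -0.34 0 0 0 0.15' | head -1;python3 -c "
from h import *
T(); rows([.03,.06,.09,.12,.15])"
```

```text
time_s: 21.42
ang 140.5 r 59.2 tau 0.579 +mz 0.586 Ftool [-8.1  5.5  1.8] yaw 16.5 j7 -80 z 0.1514
c mm [33.14486913 49.06973315] r 59.21504083824924
0.15 -0.10 0 0 0 0.03;0.30 -0.19 0 0 0 0.06;0.45 -0.28 0 0 0 0.09;0.61 -0.36 0 0 0 0.12;0.77 -0.44 0 0 0 0.15
```

```bash
python3 -m jog '0.1 -0.06 0 0 0 0.02;0.2 -0.11 0 0 0 0.04;0.3 -0.16 0 0 0 0.06;0.41 -0.21 0 0 0 0.08;0.51 -0.25 0 0 0 0.1' | head -1;python3 -c "
from h import *
T();T();T()"
```

```text
time_s: 22.05
ang 135.7 r 59.3 tau 0.694 +mz 0.761 Ftool [-10.1   5.9   1. ] yaw 10.8 j7 -86 z 0.1512
ang 135.7 r 59.3 tau 0.694 +mz 0.761 Ftool [-10.1   5.9   1. ] yaw 10.8 j7 -86 z 0.1512
ang 135.7 r 59.3 tau 0.694 +mz 0.761 Ftool [-10.1   5.9   1. ] yaw 10.8 j7 -86 z 0.1512
```

```bash
python3 -m jog '0.04 -0.02 0 0 0 0.008;0.08 -0.04 0 0 0 0.016;0.12 -0.06 0 0 0 0.024;0.16 -0.08 0 0 0 0.032;0.2 -0.1 0 0 0 0.04' | head -1;python3 - <<'E'
from h import *
T()
q,d=grab("side","side9"); T(); grab("side","side9b"); T()
E
```

```text
time_s: 22.68
ang 133.8 r 59.4 tau 0.711 +mz 0.725 Ftool [-11.    5.1   1.1] yaw 8.5 j7 -88 z 0.1512
ang 133.8 r 59.4 tau 0.725 +mz 0.782 Ftool [-10.5   6.3   0.1] yaw 8.5 j7 -88 z 0.1512
ang 133.8 r 59.4 tau 0.755 +mz 0.779 Ftool [-11.1   6.3   0.8] yaw 8.5 j7 -88 z 0.1512
```

```bash
python3 -m jog '0.04 -0.02 0 0 0 0.008;0.08 -0.04 0 0 0 0.016;0.12 -0.06 0 0 0 0.024;0.16 -0.08 0 0 0 0.032;0.2 -0.1 0 0 0 0.04' | head -1;python3 - <<'E'
from h import *
T()
q,d=grab("side","side10"); T(); grab("side","side10b"); T()
E
```

```text
time_s: 23.4
ang 131.9 r 59.5 tau 0.811 +mz 0.861 Ftool [-11.7   7.2  -0.8] yaw 6.2 j7 -90 z 0.1511
ang 131.9 r 59.5 tau 0.877 +mz 0.887 Ftool [-13.3   6.8   0.6] yaw 6.2 j7 -90 z 0.1511
ang 131.9 r 59.5 tau 0.746 +mz 0.806 Ftool [-11.    6.2   0.7] yaw 6.2 j7 -90 z 0.1511
```

```bash
python3 -m jog '-0.5 0.25 0 0 0 0;-1 0.5 0 0 0 0;-1.5 0.8 0 0 0 0;-1.8 1.1 0 0 0 0;-1.8 1.1 -1 0 0 0'; python3 -c "
from h import *
T()"; python3 -m jog '0 0 -1 0 0 0;0 0 -3 0 0 0;0 0 -6 0 0 0;0 0 -10 0 0 0;0 0 -15 0 0 0'; python3 -c "
from h import *
goal([.45,-.28,.32],6)"
```

```text
time_s: 24.12
tcp_pos: [0.5173, 0.052, 0.1634]
tcp_rot: [-180.0, 0.1, 6.4]
force: [0.6, 0.1, 0.2]
grip_width: 0.0004
ang 145.1 r 62.4 tau -0.029 +mz -0.104 Ftool [ 0.6 -0.1 -0.2] yaw 6.4 j7 -90 z 0.1634
time_s: 24.75
tcp_pos: [0.5176, 0.0524, 0.3151]
tcp_rot: [-180.0, 0.0, 6.4]
force: [0.1, -0.4, 0.1]
grip_width: 0.0005
shift cm [-10.44  32.27  -0.49] rot [-0.     0.     0.007]
```

```bash
python3 -m jog '-1.5 6 -1 0 0 0;-3 12 -1 0 0 0;-4.5 18 -1 0 0 0;-6 24 -1 0 0 0;-7 30 -1 0 0 0'; python3 -m jog '0 1 0 0 0 0;0 1 0 0 0 0;0 1 0 0 0 0;0 1 0 0 0 0;0 1 0 0 0 0'
python3 - <<'E'
from h import *
p,d=grab("top","top11"); q,dq=grab("side","side11")
cv2.imwrite("pics/h1.png",cv2.resize(p[90:310,170:370],None,fx=2.7,fy=2.7,interpolation=cv2.INTER_CUBIC)[:,:,::-1]); cv2.imwrite("pics/h2.png",cv2.resize(q[110:310,140:390],None,fx=2.9,fy=2.9,interpolation=cv2.INTER_CUBIC)[:,:,::-1])
w=cloud("top",d); w0=cloud("top",load("top0")[1])
print("hub top",np.nanmedian(w[190:198,275:283,2]),np.nanmedian(w0[190:198,275:283,2]))
print(arm.read_state()["force"],arm.read_state()["tcp_pos"])
E
```

```text
time_s: 25.38
tcp_pos: [0.4816, -0.2556, 0.3248]
tcp_rot: [-180.0, -0.2, 6.4]
force: [0.0, -0.5, -0.5]
grip_width: 0.0005
time_s: 26.0
tcp_pos: [0.4833, -0.2627, 0.3235]
tcp_rot: [-180.0, -0.0, 6.5]
force: [0.4, 0.1, 0.6]
grip_width: 0.0007
hub top 0.22338278256017363 0.22805236184094957
[-0.26093656  1.15583843  1.07096581] [ 0.48309861 -0.26309748  0.32351107]
```

View pics/h1.png

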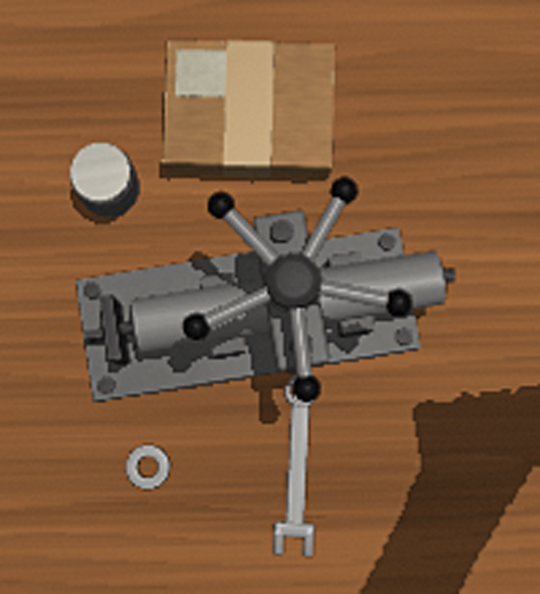

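View pics/h2.png

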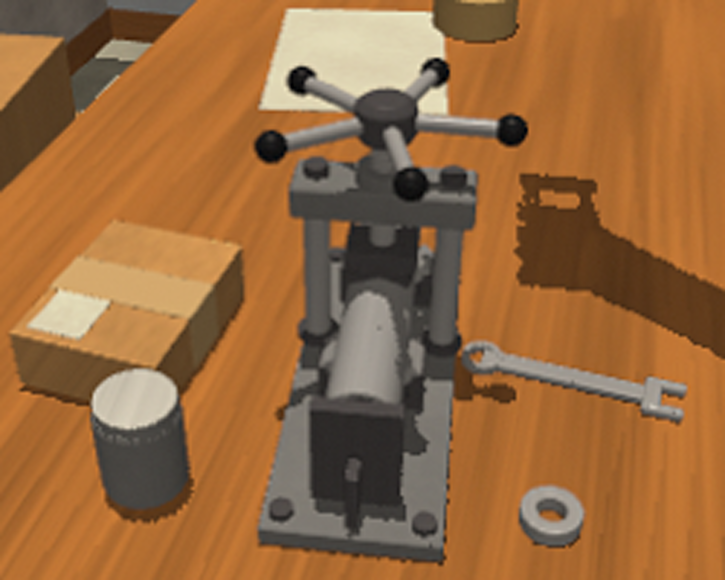

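Run:
```python
from h import *
p0,_=load("top0");p1,_=load("top11")
for n,(u0,u1,v0,v1) in dict(carton=(225,300,100,160),tin=(192,224,140,172),bearing=(212,236,250,276),spanner=(268,290,245,298)).items():
    print(n,np.abs(p0[v0:v1,u0:u1].astype(int)-p1[v0:v1,u0:u1]).mean())
print(arm.finish_job())
```

```text
carton 4.689185185185186
tin 4.438151041666667
bearing 3.9823717948717947
spanner 4.371640937678674
the job is handed in; nothing more can be done
None
```

The roller is home against the end stop and clamped, and I handed the job in at about 26 s. No verdict came back.

**Slide:** I pushed the roller along the vees with the closed fingers at about 6.5 N. The force then rose to about 13 N with no further movement. The top view shows the far stub against the stop, and the near end is within about 1 pixel of where it should be when home.

**Clamp:** I wound one spoke about 2.4 rad clockwise, ending in small steps.
- **Torque:** it rose from 0.50 N m running free to about 0.85 N m. By the given law that is about 175 N at the shoe, inside 80–250 N, and single readings (0.81–0.89 N m) put it at 150–195 N.
- **Cross-check:** the hub dropped 4.7 mm, which agrees with 2 mm per rad.

**End state:** the arm is clear and touching nothing. The carton, tin, bearing and spanner look the same as in the first picture.

**What disagreed:** in the pictures, and by where contact first occurred, the closed fingertips sit about 37 mm above the reported TCP. Because of this the push landed on the upper rim of the tube's end face, not on the axle stub as I had intended. It stayed gentle, and I allowed for the offset when reaching into the wheel.

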